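Slide the spread snap ring over the wind generator's axle and hold it at the groove

ROBOT

A 6-joint arm with a two-finger parallel gripper is mounted at the origin on the work surface. World frame = base frame: x ahead of the robot, y to its left, z up, the work surface at z = 0. Lengths are in m, angles in rad, forces in N, time in s.
With the tool pointing down it reaches from about 0.225 to 0.875 m from the base axis. Payload 3.4 kg.
Tool frame: the origin (TCP) lies at the very end of the fingers, on their centre line; the grasp point (between the pads) lies 19 mm behind it; z points along the fingers, y is the direction in which the jaws open and shut (so a half turn about z gives the same grasp; the last joint's range is limited). The gripper opens to 85 mm and grips with 20 to 120 N. Pads are 22 mm wide; open, the fingers measure 114 mm over their backs; the gripper's body (76 mm by 85 mm) begins 54 mm behind the grasp point. The pads swing forward as they close: fully open they stand 13 mm farther back than shut.
Start: joints at [1.217, 0.276, 1.505, -0, 1.361, -0.121], TCP at [0.133, 0.56, 0.231] pointing down, gripper open.
Joint ranges: [-2.89, 2.89], [-0.75, 2.08], [0.22, 2.7], [-1.18, 4.32], [0.11, 2.71], [-2.7, 2.7]. Speed limits (rad/s): [2.57, 2.57, 3.14, 3.14, 3.14, 3.14].

INTERFACE

Orientations are given as a unit quaternion [w, x, y, z].
In Python, from rig import manip, viewer, job gives the robot as it stands.
- The arm moves only by the shell command python3 -m crank 'ROWS' [OPENING] [FORCE]. ROWS is JSON, a list of rows, each a list of 6 numbers: the shift along the tool's x, y, z in m, then the turn, a rotation vector about the tool's x, y, z in degrees. In form: [[dx, dy, dz, rx, ry, rz], ...]. A call has 1 to 20 rows; each row is the pose to reach, as a shift and turn from the pose measured when the call began, along the tool's axes at that moment; what a row does not reach only later rows make up. A row lasts 1/8 s, in which the tool goes at most 62.5 mm and 10.7 degrees, less where a joint would pass 70% of its speed; a pose out of reach is approached as far as the arm can. A call with a gripper value outside its range is refused whole. OPENING is the opening, from 0 (shut) to 1 (fully open), set as the call begins (- or left out, the last holds). The fingers move at their own pace and stop on an object; FORCE is the grip in N (left out, the last holds). Time passes only in rows, so rows that repeat a pose let the fingers close. It gives the time, the measured TCP pose, the force and the opening at its end, in the units of the state.
- manip.get_state(): the state, without advancing time (a new reading comes with each control period).
- viewer.get_image(name): name is "scene" or "top"; returns a dict with "frame" (400x640x3 uint8, blue, green, red), "range_z" (400x640 float32, m along the optical axis (not along the pixel's ray), 0 where there is no reading), "intrinsics" (3x3 intrinsics, pixels), "world_from_camera" (4x4, takes a point from camera to world coordinates). Camera axes: x right, y up, looking along -z (the intrinsics and any distortion apply to the point x, -y, -z); pixel columns grow to the right and rows downward; lengths in m; the calibration is good to about 2 mm. A picture is of the moment at which its call begins.
- job.sign_off(): hands the job in, once; it reports no verdict.
The state is a dict: "clock": time; "qpos": joint angles; "qd": joint speeds; "effort": joint torques, N m; "position": TCP position; "ee_rot": TCP orientation; "contact_force": force on the tool from outside, world axes, zero at the start; "moment": the same for the moment, N m; "width": finger opening in m.
Only numpy, scipy, OpenCV 4.12 (cv2) and the standard library are available. Lean on these libraries where they do the work, as an engineer would, in place of code of your own. Each camera call takes 0.05 s, during which the arm holds its last target. There are 200 camera calls.

TASK

The red rotor of the classroom wind generator is on its axle and only its snap ring is missing: lift the snap ring pliers, with the ring already on their tips, out of their stand, squeeze the handles right up to their stop so that the ring opens fully, and slide the open ring level down over the end of the axle, without forcing it, until it lies on the brass washer, level with the groove. Finish there, still holding the pliers squeezed with the ring spread around the groove: do not let it snap in, I want to check the rotor first. Leave the battery, the small motor and the lamp where they are.

Things in the scene. Friction and masses are not known exactly. Their poses are not given: they have to be found in the camera images.
- pliers: Snap ring pliers, 140 mm long, about 0.2 kg, red bowed handles, steel jaws, upright in the stand, tips down, the ring on their tips. Origin: midway between the two tips, in the ring's middle plane, 32 mm above the table at first. z runs up along the pliers; the handles lie at +y and -y and are squeezed together along y; the ring lies on the +x side.
- pliers_grip (a point): Where to grip: midway between the handles, 112 mm above the ring plane, handles end 25 mm higher. Axes as the pliers. Over their outsides (y) the handles here measure 55 mm at rest, 39 mm squeezed to the stop, where the outer faces become upright and parallel; each is 9 mm thick, 12 mm wide along x. They start to give at about 2 N grip; 9 N reaches the stop, 20 to 30 N hold well.
- ring_center (a point): Dark steel snap ring, 2 mm thick, 3.5 mm wide, hooked on the pliers' pins (it cannot come off): its centre when fully spread, in its middle plane. Lies 12 mm to +x of the pliers' origin, 112 mm below pliers_grip. Axes as the pliers. The bore is about 22 mm wide at rest, 27 mm with the pliers squeezed to the stop.
- pliers_jaw (a joint): Squeeze of the pliers, rad: 0 at rest (ring closed), 0.135 with the handles squeezed to their stop (ring fully spread); it springs back when let go.
- generator: Wind generator, standing nose up, fixed: wooden foot of 60 mm radius, steel can of 31 mm radius, red four-blade rotor (it can turn) reaching 103 mm from the axis at 60 to 75 mm height, on it a brass washer of 22 mm radius whose top is 76.5 mm above the table, and above that the upright aluminium axle of 24 mm diameter. Origin on its axis, on the table; z up.
- groove (a point): On the axle's axis, half-way up its dark snap ring groove, 78 mm above the table; z up along the axle. The groove is 3 mm high and lies right above the brass washer: a ring lying on the washer has its middle plane 0.5 mm below this point.
- axle_top (a point): Middle of the axle's upper end, 94.5 mm above the table and 16.5 mm above the groove point; the top 3 mm are chamfered to 19 mm diameter.
- stand: Wooden stand of the pliers, fixed, 70 x 85 mm, 100 mm high: two upright notched cheeks 40 mm apart, at +y and -y of its middle, in whose notches the handle bows rest; open to +x and upward. The pliers lift straight up and out, also when squeezed; 80 mm of lift clears it. Origin under its middle, on the table; axes as the pliers in it.
- battery_center (a point): Bystander: flat battery pack, black with a yellow band, 22 x 62 x 65 mm with two brass strips to 90 mm height; this point is its centre.
- motor_center (a point): Bystander: small steel motor standing on end, 27 mm diameter, 39 mm high with its shaft; this point is its centre.
- lamp_center (a point): Bystander: small lamp in a white holder of 38 mm diameter, 39 mm high; this point is its centre.

How it is judged:
On the way, in this order (a step that is already met when the one before it is completed fails the run):
1. the pliers are lifted out of their stand in the gripper (z of pliers_grip in the frame of stand above 0.215 m and contact force between the fingers and pliers above 0.5 N), for 0.1 s.
2. the ring, spread, is around the axle below its end (horizontal distance between ring_center and axle_top below 0.004 m and z of ring_center in the frame of axle_top below -0.003 m and value of joint pliers_jaw above 0.09 rad), for 0.05 s.
At the end, for the whole second after the job is handed in: The ring lies on the washer, spread round the axle: centre within 3 mm of the axis and from 2 mm below to 1.5 mm above the groove's mid height, level within 0.12 rad, pliers joint above 0.105 rad, at rest, held in the fingers, touching the generator with 0.3 to 30 N, bystanders in place (horizontal distance between ring_center and groove below 0.003 m and z of ring_center in the frame of groove between -0.002 and 0.0015 m and angle between the z axis of ring_center and the z axis of groove, either way round below 0.12 rad and value of joint pliers_jaw above 0.105 rad and contact force between the fingers and pliers above 1 N and linear speed of pliers below 0.02 m/s and contact force between pliers and generator between 0.3 and 30 N and distance of each of battery_center, motor_center, lamp_center from where it was at the start of the episode below 0.015 m); the arm keeps its last pose, push and grip.
It fails at once if the ring is forced down the axle without being spread (horizontal distance between ring_center and axle_top below 0.008 m and z of ring_center in the frame of axle_top below -0.004 m and value of joint pliers_jaw below 0.07 rad).
It fails at once if the battery, the small motor or the lamp is moved by more than 15 mm (distance of any of battery_center, motor_center, lamp_center from where it was at the start of the episode above 0.015 m).
It fails at once if the ring or pliers are pressed on the generator with more than 40 N (contact force between pliers and generator above 40 N).
It also fails if it takes over 40 s, if anything falls off the work surface, if the arm or the gripper's body presses on something with over 40 N, if the wrist force passes 120 N, or if a joint passes its speed limit or range.

## Working session

There is one attempt and no reset: what is moved stays moved. The work goes in short steps, Python scripts to look and compute and a shell command to move; the robot and the scene stay as the last step left them, time stands still between calls to the robot, and variables do not carry over. Pictures are saved under pics/ and viewed, about 8 in all and at most 12, crops included, and the job is handed in when it is done.

```bash
mkdir -p pics; ls; cat > h.py <<'E'
import numpy as np, cv2
from rig import manip, viewer, job
def grab(n):
    d=viewer.get_image(n); np.savez('/tmp/%s.npz'%n,**d); return d
def load(n): return dict(np.load('/tmp/%s.npz'%n))
def cloud(d):
    K=d['intrinsics'];z=d['range_z'];h,w=z.shape
    u,v=np.meshgrid(np.arange(w),np.arange(h))
    p=np.stack([(u-K[0,2])/K[0,0]*z,-(v-K[1,2])/K[1,1]*z,-z],-1)
    T=d['world_from_camera'];P=p@T[:3,:3].T+T[:3,3];P[z==0]=np.nan;return P
def proj(d,X):
    T=d['world_from_camera'];c=(np.asarray(X)-T[:3,3])@T[:3,:3];K=d['intrinsics']
    return np.array([K[0,0]*c[...,0]/-c[...,2]+K[0,2],K[1,1]*-c[...,1]/-c[...,2]+K[1,2]]).T
def ray(d,u,v,zp):
    T=d['world_from_camera'];K=d['intrinsics']
    r=T[:3,:3]@np.array([(u-K[0,2])/K[0,0],-(v-K[1,2])/K[1,1],-1]);o=T[:3,3];return o+r*(zp-o[2])/r[2]
E
python3 - <<'E'
from h import *
for n in('scene','top'):
    d=grab(n);cv2.imwrite('pics/%s0.png'%n,d['frame']);print(n,{k:(v.shape if v.size>16 else v.tolist()) for k,v in d.items()})
print(manip.get_state())
E
```

```text
pics
scene {'frame': (400, 640, 3), 'range_z': (400, 640), 'intrinsics': [[445.2151741168225, 0.0, 314.03192997472854], [0.0, 445.2151741168225, 204.07727267445236], [0.0, 0.0, 1.0]], 'world_from_camera': [[-0.39189361021527663, -0.551197113282623, 0.7366146486334222, 1.1258497763710191], [0.9199113722867014, -0.24652176600888565, 0.3049427585981636, 0.21775243282779128], [0.013507975793378467, 0.7971253108468977, 0.603662797758154, 0.5622993373778167], [0.0, 0.0, 0.0, 1.0]]}
top {'frame': (400, 640, 3), 'range_z': (400, 640), 'intrinsics': [[360.8697914360762, 0.0, 320.29041894085344], [0.0, 360.8697914360762, 201.91654750175073], [0.0, 0.0, 1.0]], 'world_from_camera': [[-0.005115377721008365, 0.9910345307177157, -0.1335080216162627, 0.46889603235160526], [-0.9998856840616644, -0.006968744740501847, -0.013418472538974022, -0.00957073285608757], [-0.014228552959063827, 0.1334241189660205, 0.9909568874370026, 0.862192131506927], [0.0, 0.0, 0.0, 1.0]]}
{'clock': 0.1, 'qpos': array([ 1.21701027e+00,  2.76558138e-01,  1.50601471e+00,  2.10276906e-05,
        1.36069319e+00, -1.21011820e-01]), 'qd': array([-0.00064   , -0.00030889, -0.00305655,  0.00040483,  0.0011107 ,
       -0.00024954]), 'effort': array([ 1.47141865e-03, -4.17700624e+01, -2.46405011e+01, -1.74844577e-04,
        5.92255892e-03,  9.75707621e-06]), 'position': array([0.13248072, 0.5590485 , 0.2305079 ]), 'ee_rot': array([-2.06761545e-04,  1.16126678e-01,  9.93234058e-01, -8.10806600e-04]), 'contact_force': array([ 0.30751253,  0.09657508, -0.59751644]), 'moment': array([-0.00777393,  0.03582904,  0.03634676]), 'width': 0.08541995215498144}
```

```bash
python3 -c "
import cv2,numpy as np
a=cv2.imread('pics/scene0.png')
print(a.shape)"
```

```text
(400, 640, 3)
```

View pics/scene0.png

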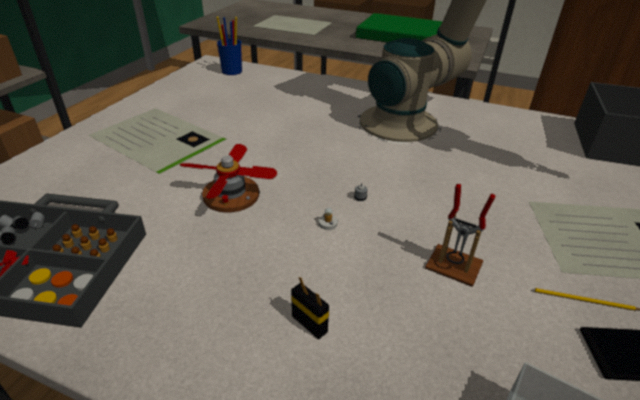

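View pics/top0.png

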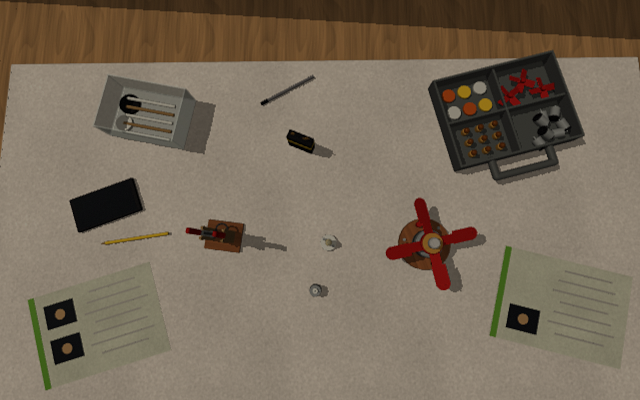

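Scene view: pliers in stand at about (460,235), generator at (230,180), battery (310,308), lamp (327,219), motor (360,191). Top view: pliers (215,235), generator (432,243).

```bash
python3 - <<'E'
from h import *
t=load('top');s=load('scene')
a=cv2.resize(t['frame'][205:265,165:265],None,fx=4,fy=4,interpolation=2)
b=cv2.resize(t['frame'][185:300,375:490],None,fx=3,fy=3,interpolation=2)
c=cv2.resize(s['frame'][175:295,410:510],None,fx=4,fy=4,interpolation=2)
im=np.zeros((600,800,3),np.uint8)
im[:240,:400]=a;im[245:590,:345]=b;im[:480,400:]=c
cv2.imwrite('pics/c1.png',im)
for n,d in(('top',t),('scene',s)):
    P=cloud(d);hsv=cv2.cvtColor(d['frame'],cv2.COLOR_BGR2HSV)
    red=((hsv[...,0]<6)|(hsv[...,0]>174))&(hsv[...,1]>150)&(hsv[...,2]>40)
    for nm,box in(('pl',(0.25,.6,.1,.4)),('gen',(.25,.6,-.45,-.1))):
        m=red&(P[...,0]>box[0])&(P[...,0]<box[1])&(P[...,1]>box[2])&(P[...,1]<box[3])&(P[...,2]>.04)
        n_,l,st,ce=cv2.connectedComponentsWithStats(m.astype(np.uint8))
        for i in range(1,n_):
            if st[i,4]>8:
                q=P[l==i];print(n,nm,st[i],ce[i].round(1),'mean',q.mean(0).round(4),'min',q.min(0).round(3),'max',q.max(0).round(3))
    m=(P[...,1]<-.1)&(P[...,1]>-.45)&(P[...,0]>.25)&(P[...,0]<.6)&(P[...,2]>.088)
    q=P[m];print(n,'axle',m.sum(),q.mean(0),q.min(0),q.max(0), np.argwhere(m).mean(0)[::-1])
E
```

```text
top pl [186 228   7   6  24] [188.  230.3] mean [0.5091 0.2569 0.1644] min [0.504 0.253 0.15 ] max [0.514 0.261 0.168]
top pl [212 231   5   6  26] [214.2 233.5] mean [0.5028 0.2062 0.163 ] min [0.498 0.202 0.103] max [0.508 0.229 0.168]
top pl [219 234   6   4  21] [221.9 235.6] mean [0.5008 0.2057 0.1118] min [0.498 0.203 0.092] max [0.504 0.217 0.123]
top gen [ 386  198   65   92 1280] [422.7 247.9] mean [ 0.4739 -0.2207  0.0687] min [ 0.386 -0.274  0.047] max [ 0.583 -0.141  0.076]
top gen [440 227  37  18 384] [459.5 235.5] mean [ 0.4997 -0.302   0.0684] min [ 0.482 -0.339  0.062] max [ 0.518 -0.257  0.076]
top axle 107 [ 0.48525757 -0.23922309  0.09371811] [ 0.47501392 -0.25205835  0.0886521 ] [ 0.49611449 -0.22806667  0.09843599] [434.38317757 242.11214953]
scene pl [449 184  12  34 155] [456.  200.6] mean [0.5072 0.208  0.1382] min [0.501 0.202 0.103] max [0.51  0.213 0.167]
scene pl [480 194  15  35 159] [485.5 211.4] mean [0.5137 0.2549 0.1358] min [0.505 0.25  0.102] max [0.517 0.261 0.167]
scene gen [230 144  17  18 189] [237.8 151.7] mean [ 0.4165 -0.2569  0.0678] min [ 0.387 -0.273  0.062] max [ 0.447 -0.241  0.073]
scene gen [181 164  96  35 808] [234.5 175.9] mean [ 0.5005 -0.214   0.0677] min [ 0.45  -0.338  0.042] max [ 0.584 -0.143  0.075]
scene axle 75 [ 0.48745846 -0.23728777  0.0924309 ] [ 0.474045   -0.25084459  0.08839958] [ 0.49665307 -0.22593911  0.09515332] [226.86666667 159.44      ]
```

View pics/c1.png

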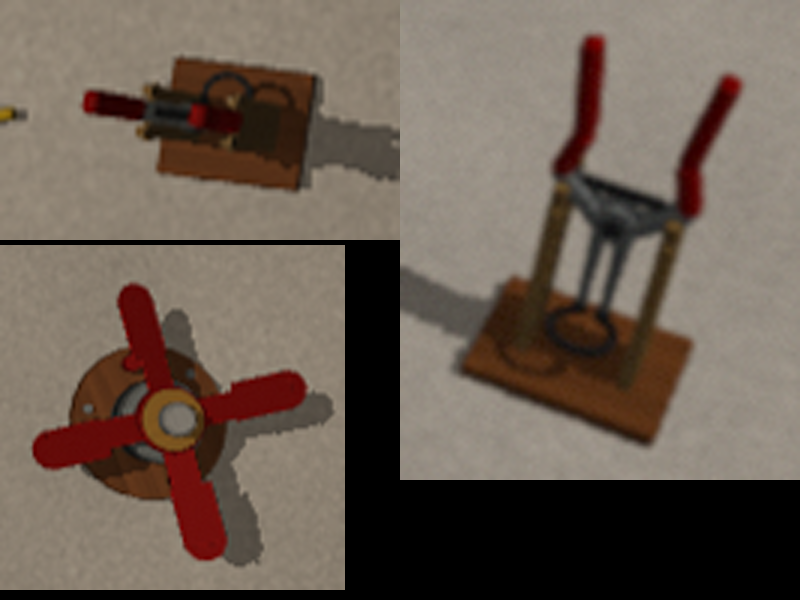

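Handle tops sit at (0.509,0.257) and (0.503,0.206), z 0.165. The 51 mm spacing and the height fit, and the stand edges give the same pliers yaw of about -7°. Both views put the axle top near (0.486,-0.238), z 0.094. I'll approach above the pliers first.

```bash
python3 -m crank '[[-0.438,-0.233,0,0,0,-6],[-0.438,-0.233,0,0,0,-6],[-0.438,-0.233,0,0,0,-6],[-0.438,-0.233,0,0,0,-6],[-0.438,-0.233,0,0,0,-6],[-0.438,-0.233,0,0,0,-6],[-0.438,-0.233,0,0,0,-6],[-0.438,-0.233,0,0,0,-6],[-0.438,-0.233,0,0,0,-6],[-0.438,-0.233,0,0,0,-6],[-0.438,-0.233,0,0,0,-6],[-0.438,-0.233,0,0,0,-6]]' 1 25
python3 - <<'E'
from h import *
s=grab('scene')
p=manip.get_state();print(p['position'],p['ee_rot'])
cv2.imwrite('pics/s2.png',cv2.resize(s['frame'][100:300,380:540],None,fx=3,fy=3,interpolation=2))
# geometry check: axle/plier refinement
t=load('top');
print('axle pred top',proj(t,[.486,-.238,.0945]),'scene',proj(s,[.486,-.238,.0945]))
E
```

```text
clock: 1.6
position: [0.5039, 0.2323, 0.231]
ee_rot: [-0.0, 0.063, 0.998, -0.001]
contact_force: [0.1, -0.3, 0.7]
width: 0.0854
[0.50407011 0.23220656 0.23100326] [-2.02108600e-04  6.30748418e-02  9.98008509e-01 -7.34900828e-04]
axle pred top [433.8926259  241.74977013] scene [226.84468032 158.12332999]
```

View pics/s2.png

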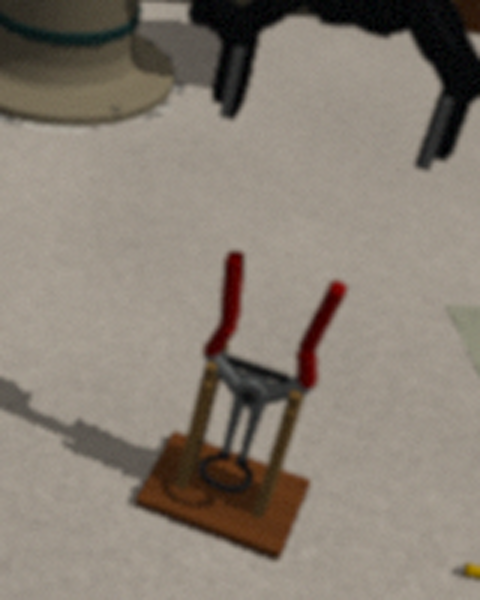

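The fingers straddle the handles, which are at about (232,255) and (338,290) in the crop. Descending.

```bash
python3 -m crank '[[-0.001,0,0.03,0,0,0],[-0.001,0,0.06,0,0,0],[-0.001,0,0.085,0,0,0],[-0.001,0,0.107,0,0,0],[-0.001,0,0.107,0,0,0],[-0.001,0,0.107,0,0,0]]' 1 25
python3 -m crank '[[0,0,0,0,0,0],[0,0,0,0,0,0],[0,0,0,0,0,0],[0,0,0,0,0,0],[0,0,0,0,0,0],[0,0,0,0,0,0],[0,0,0,0,0,0],[0,0,0,0,0,0],[0,0,0,0,0,0],[0,0,0,0,0,0],[0,0,0,0,0,0],[0,0,0,0,0,0]]' 0 28
python3 - <<'E'
from h import *
s=grab('scene')
p=manip.get_state();print(p)
cv2.imwrite('pics/s3.png',cv2.resize(s['frame'][140:300,400:520],None,fx=3.5,fy=3.5,interpolation=2))
E
```

```text
clock: 2.4
position: [0.5054, 0.2325, 0.1249]
ee_rot: [0.001, 0.063, 0.998, -0.0]
contact_force: [0.2, -1.2, 0.8]
width: 0.0854
clock: 3.9
position: [0.5067, 0.2316, 0.1266]
ee_rot: [0.002, 0.063, 0.998, -0.001]
contact_force: [0.2, -3.6, 6.6]
width: 0.0382
{'clock': 3.95, 'qpos': array([ 0.30607744,  0.32632641,  1.70754578, -0.00396792,  1.10430143,
       -1.13779342]), 'qd': array([-1.61326623e-03,  1.92567852e-03,  1.63407317e-03, -3.39302317e-04,
        6.37518610e-04,  8.57048637e-05]), 'effort': array([ 1.86379127e+00, -3.81116474e+01, -1.99862784e+01,  1.14139639e+00,
       -4.18107603e-01, -1.82053016e-02]), 'position': array([0.50665896, 0.23153622, 0.12662775]), 'ee_rot': array([ 0.00223467,  0.06253245,  0.99803989, -0.00103632]), 'contact_force': array([ 0.44249019, -3.07890122,  7.78732603]), 'moment': array([-0.72911706, -0.00355439, -0.04945344]), 'width': 0.03834203757138347}
```

View pics/s3.png

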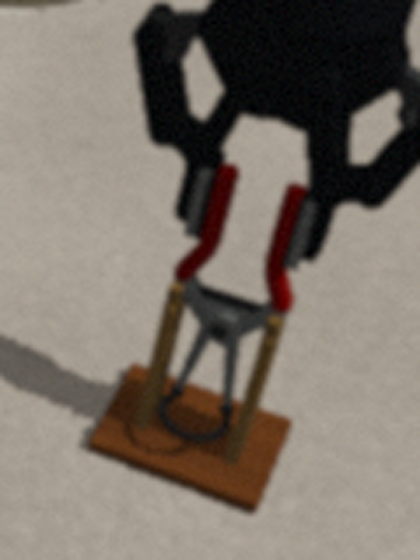

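The handles are squeezed with width 38 mm, so they are at the stop, and the ring is wide open. Lifting.

```bash
python3 -m crank '[[0,0,-0.01,0,0,0],[0,0,-0.025,0,0,0],[0,0,-0.05,0,0,0],[0,0,-0.075,0,0,0],[0,0,-0.1,0,0,0],[0,0,-0.12,0,0,0],[0,0,-0.12,0,0,0],[0,0,-0.12,0,0,0],[0,0,-0.12,0,0,0]]' 0 28
python3 - <<'E'
from h import *
s=grab('scene');t=grab('top')
p=manip.get_state();print(p['position'],p['ee_rot'],p['contact_force'],p['width'])
u,v=proj(s,[.51,.23,.15]).astype(int);print(u,v)
a=cv2.resize(s['frame'][max(0,v-75):v+75,u-60:u+60],None,fx=4,fy=4,interpolation=2)
cv2.imwrite('pics/s4.png',a);print(max(0,v-75),u-60)
E
```

```text
clock: 5.08
position: [0.5054, 0.2317, 0.2455]
ee_rot: [0.001, 0.063, 0.998, -0.001]
contact_force: [0.1, 0.5, -2.0]
width: 0.038
[0.50566442 0.23171016 0.24568808] [ 0.00133115  0.06255283  0.99803986 -0.00134299] [-0.53734172 -0.10594259 -1.87264377] 0.03779941455692969
471 199
124 411
```

View pics/s4.png

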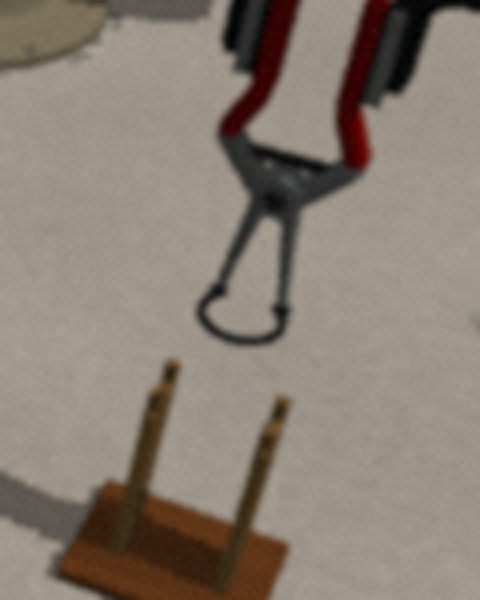

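```bash
cat >> h.py <<'E'
def ringfit(s,box,thr=60):
    u0,u1,v0,v1=box;P=cloud(s);g=s['frame'].max(2)
    vv,uu=np.nonzero(g[v0:v1,u0:u1]<thr);vv+=v0;uu+=u0
    return uu,vv,P[vv,uu]
def circ(xy):
    A=np.c_[2*xy,np.ones(len(xy))];c=np.linalg.lstsq(A,(xy**2).sum(1),rcond=None)[0]
    return c[:2],np.sqrt(c[2]+c[:2]@c[:2])
E
python3 - <<'E'
from h import *
s=load('scene')
uu,vv,Q=ringfit(s,(458,488,194,211),75)
print(len(uu),np.c_[uu,vv,Q.round(3)*1000].astype(int)[::3].tolist())
for k in range(2):
    m=abs(Q[:,2]-.15)<.012;print(m.sum(),Q[m].mean(0))
A=np.c_[Q[m][:,:2]-Q[m][:,:2].mean(0),np.ones(m.sum())];print('plane',np.linalg.lstsq(A,Q[m][:,2],rcond=None)[0])
for zp in(.149,.151,.153):
    xy=np.array([ray(s,u,v,zp)[:2] for u,v in zip(uu,vv)]);print(zp,circ(xy))
print('depth circ',circ(Q[m][:,:2]))
print(s['frame'][192:212,458:488].max(2))
E
```

```text
85 [[466, 194, 504, 220, 153], [464, 195, 498, 218, 146], [481, 195, 506, 242, 159], [465, 196, 502, 220, 148], [463, 197, 285, 217, 0], [466, 197, 504, 221, 147], [463, 198, 509, 217, 147], [461, 199, 510, 215, 146], [461, 200, 513, 215, 146], [481, 200, 505, 244, 150], [479, 201, 506, 242, 147], [482, 201, 505, 246, 148], [481, 202, 508, 245, 147], [462, 203, 520, 218, 146], [482, 203, 510, 247, 147], [463, 204, 522, 220, 146], [463, 205, 528, 220, 148], [463, 206, 528, 220, 146], [480, 206, 517, 245, 146], [465, 207, 531, 224, 147], [478, 207, 310, 251, 1], [466, 208, 532, 225, 146], [469, 208, 529, 230, 146], [472, 208, 528, 234, 147], [476, 208, 526, 240, 147], [479, 208, 523, 244, 146], [471, 209, 532, 233, 147], [474, 209, 529, 237, 146], [477, 209, 528, 241, 147]]
80 [0.5165542  0.23152447 0.14797959]
80 [0.5165542  0.23152447 0.14797959]
plane [-0.12513626  0.08300502  0.14797959]
0.149 (array([0.51399308, 0.23165375]), np.float64(0.018266657507240547))
0.151 (array([0.51695392, 0.23158648]), np.float64(0.01817826318449827))
0.153 (array([0.51991476, 0.23151921]), np.float64
[... 1903 characters left out ...]
149 151 154 152 152 151
  150 144 126  93  50  55 110 151 157 160 160 160]
 [157 159 159 152 132 103  71  47  55  70  85 105 118 123 124 126 126 127
  119 100  71  50  44  79 128 153 162 159 157 157]
 [155 160 157 157 148 136 120  96  72  50  47  55  59  66  71  74  74  75
   63  48  39  54  87 120 143 154 154 157 156 154]
 [157 158 158 155 155 156 153 139 122  95  79  66  54  50  50  50  47  57
   58  64  75 102 129 145 152 154 153 153 155 155]
 [155 159 156 157 157 159 157 155 151 138 129 118 104 103 104 102 104 105
  113 120 126 138 148 152 150 155 154 151 156 157]
 [158 156 159 157 157 158 157 159 153 155 149 149 145 147 147 146 150 148
  149 151 152 156 154 151 154 154 152 152 155 156]]
```

The ring reads level at z≈0.1465, centre ≈(0.516,0.2306). That agrees with the nominal 12 mm offset from the tool. Carrying it over the axle.

```bash
python3 -m crank '[[-0.001,-0.015,0,0,0,0],[-0.003,-0.045,0,0,0,0],[-0.005,-0.085,0,0,0,0],[-0.008,-0.13,0,0,0,0],[-0.011,-0.18,0,0,0,0],[-0.014,-0.23,0,0,0,0],[-0.017,-0.28,0,0,0,0],[-0.02,-0.33,0,0,0,0],[-0.022,-0.375,0,0,0,0],[-0.024,-0.41,0,0,0,0],[-0.026,-0.44,0,0,0,0],[-0.027,-0.46,0,0,0,0],[-0.028,-0.469,0,0,0,0],[-0.028,-0.469,0,0,0,0],[-0.028,-0.469,0,0,0,0],[-0.028,-0.469,0,0,0,0]]' 0 28
python3 - <<'E'
from h import *
s=grab('scene');t=grab('top')
p=manip.get_state();print(p['position'],p['ee_rot'],p['contact_force'],p['width'])
u,v=proj(s,[.486,-.238,.12]).astype(int);print(u-40,v-50)
a=cv2.resize(s['frame'][v-50:v+50,u-40:u+40],None,fx=6,fy=6,interpolation=2)
u,v=proj(t,[.486,-.238,.12]).astype(int);print(u-25,v-30)
b=cv2.resize(t['frame'][v-30:v+30,u-25:u+25],None,fx=6,fy=6,interpolation=2)
im=np.zeros((600,790,3),np.uint8);im[:,:480]=a;im[:360,485:785]=b
cv2.imwrite('pics/s5.png',im)
E
```

```text
clock: 7.18
position: [0.475, -0.2362, 0.247]
ee_rot: [0.001, 0.062, 0.998, -0.001]
contact_force: [0.7, 0.1, -2.0]
width: 0.0384
[ 0.47501542 -0.23642821  0.24704658] [ 0.00137422  0.06203076  0.99807245 -0.00129696] [ 0.25288495  1.00979668 -2.58942296] 0.0380730061457458
185 97
412 211
```

View pics/s5.png

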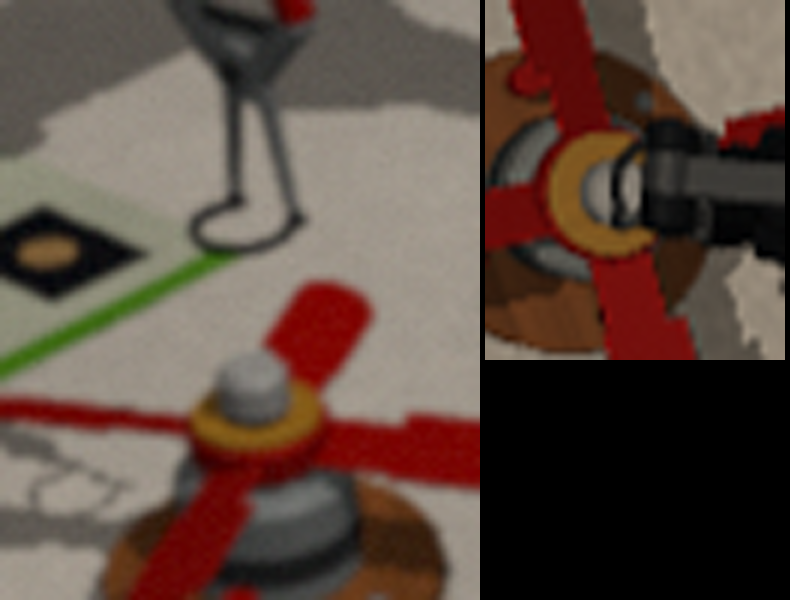

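```bash
python3 - <<'E'
from h import *
from scipy.optimize import least_squares as LS
s=load('scene');t=load('top')
uu,vv,Q=ringfit(s,(214,234,131,140),70);m=(Q[:,2]>.135)&(Q[:,2]<.16);print(len(uu),Q[m].mean(0),np.median(Q[m][:,2]))
# brightness-weighted front arc rays
for zp in(.145,.147,.149):
    xy=np.array([ray(s,u,v,zp)[:2] for u,v in zip(uu,vv)])
    f=LS(lambda c:np.hypot(*(xy-c).T)-.01525,[.486,-.238],loss='soft_l1',f_scale=.001);r=np.hypot(*(xy-f.x).T)
    print('scene ring',zp,f.x.round(4),abs(f.fun).mean().round(5),r.min().round(4),r.max().round(4))
# axle: grey bright low saturation
for n,d in(('scene',s),('top',load('top'))):
    hsv=cv2.cvtColor(d['frame'],cv2.COLOR_BGR2HSV);P=cloud(d)
    a=(hsv[...,1]<60)&(hsv[...,2]>90)&(np.hypot(P[...,0]-.486,P[...,1]+.238)<.02)&(P[...,2]>.078)&(P[...,2]<.1)
    v,u=np.nonzero(a);print(n,'axle px',len(u),u.min(),u.max(),v.min(),v.max())
    tp=a&(P[...,2]>.0925);v,u=np.nonzero(tp);print('top face',len(u),u.mean(),v.mean(),ray(d,u.mean(),v.mean(),.0945).round(4),P[tp].mean(0).round(4))
    if n=='scene':
        for z in (.082,.088):
            b=a&(abs(P[...,2]-z)<.003);v,u=np.nonzero(b);L=[(u[v==k].min()+u[v==k].max())/2 for k in np.unique(v)]
            print(z,np.c_[np.unique(v),L].tolist(),proj(d,[.4855,-.2385,z]))
# top view: ring
uu,vv,Q=ringfit(t,(412+15,412+28,211+20,211+42),70);m=(Q[:,2]>.13)&(Q[:,2]<.165);print('top ring',m.sum(),Q[m].mean(0))
uu,vv=uu[m],vv[m];print(np.c_[uu,vv].tolist())
for zp in(.145,.147,.149):
    xy=np.array([ray(t,u,v,zp)[:2] for u,v in zip(uu,vv)])
    f=LS(lambda c:np.hypot(*(xy-c).T)-.01525,[.486,-.238],loss='soft_l1',f_scale=.001);print(zp,f.x.round(4),abs(f.fun).mean().round(5),xy.min(0).round(3),xy.max(0).round(3))
E
```

```text
24 [ 0.49130054 -0.23716693  0.14785491] 0.1478852321381264
scene ring 0.145 [ 0.4809 -0.2396] 0.00073 0.0143 0.019
scene ring 0.147 [ 0.4839 -0.2374] 0.00072 0.0143 0.019
scene ring 0.149 [ 0.487  -0.2352] 0.00071 0.0142 0.0189
scene axle px 76 221 232 156 165
top face 41 226.46341463414635 158.390243902439 [ 0.4872 -0.2381  0.0945] [ 0.4859 -0.239   0.0936]
0.082 [[164.0, 231.5], [165.0, 229.5]] [227.4115193  163.26261444]
0.088 [[159.0, 221.0], [161.0, 230.0], [162.0, 228.0], [163.0, 229.0], [164.0, 229.5]] [227.10203163 160.72434106]
top axle px 50 429 437 238 247
top face 41 433.3658536585366 241.9512195121951 [ 0.4856 -0.2369  0.0945] [ 0.4856 -0.2369  0.0946]
top ring 37 [ 0.48525291 -0.2231679   0.14972033]
[[438, 233], [437, 234], [438, 234], [436, 235], [437, 235], [438, 235], [435, 236], [436, 236], [434, 237], [435, 237], [434, 238], [435, 238], [433, 239], [434, 239], [433, 240], [434, 240], [433, 241], [434, 241], [433, 242], [434, 242], [433, 243], [434, 243], [433, 244], [434, 244], [434, 245], [433, 246], [434, 246], [435, 246], [433, 247], [434, 247], [435, 247], [436, 247], [437, 247], [433, 248], [434, 248], [435, 248], [436, 248]]
0.145 [ 0.4844 -0.2365] 0.00124 [ 0.473 -0.232] [ 0.502 -0.221]
0.147 [ 0.4844 -0.2359] 0.00124 [ 0.473 -0.231] [ 0.502 -0.22 ]
0.149 [ 0.4843 -0.2353] 0.00123 [ 0.473 -0.231] [ 0.502 -0.219]
```

```bash
python3 -m crank '[[-0.001,-0.0024,0.005,0,0,0],[-0.001,-0.0024,0.015,0,0,0],[-0.001,-0.0024,0.027,0,0,0],[-0.001,-0.0024,0.037,0,0,0],[-0.001,-0.0024,0.044,0,0,0],[-0.001,-0.0024,0.044,0,0,0],[-0.001,-0.0024,0.044,0,0,0],[-0.001,-0.0024,0.044,0,0,0]]' 0 28
cat > look.py <<'E'
from h import *
import sys
s=grab('scene');t=grab('top')
p=manip.get_state();print(p['clock'],p['position'],p['ee_rot'],p['contact_force'],p['width'])
u,v=proj(s,[.486,-.238,.09]).astype(int);print(u-20,v-20)
a=cv2.resize(s['frame'][v-20:v+20,u-20:u+20],None,fx=12,fy=12,interpolation=2)
u,v=proj(t,[.486,-.238,.09]).astype(int);print(u-15,v-15)
b=cv2.resize(t['frame'][v-15:v+15,u-15:u+15],None,fx=10,fy=10,interpolation=2)
im=np.zeros((480,790,3),np.uint8);im[:,:480]=a;im[:300,485:785]=b
cv2.imwrite('pics/%s.png'%sys.argv[1],im)
E
python3 look.py s6
```

```text
clock: 8.28
position: [0.4761, -0.2392, 0.2035]
ee_rot: [0.002, 0.062, 0.998, -0.002]
contact_force: [0.2, 0.3, -1.0]
width: 0.0379
8.375 [ 0.4760193  -0.23917282  0.20344001] [ 0.00173726  0.06200833  0.99807299 -0.00150403] [ 0.3178563   0.44241174 -1.44741262] 0.0381568390784721
207 140
418 226
```

View pics/s6.png

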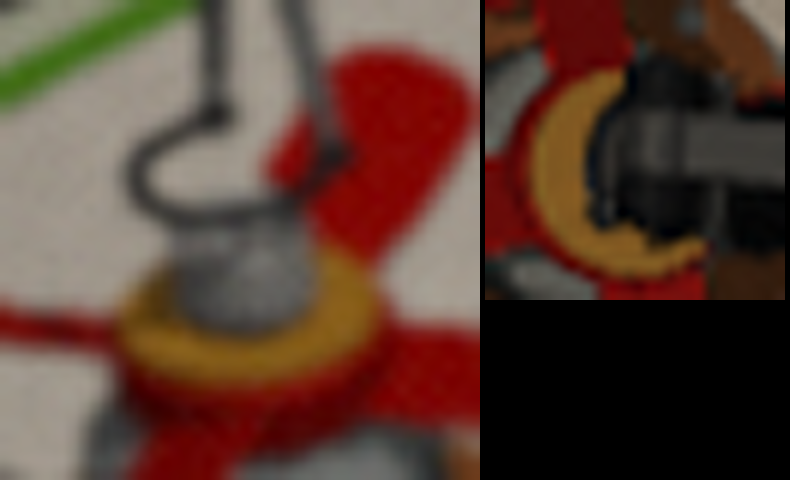

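```bash
cat > meas.py <<'E'
from h import *
from scipy.optimize import least_squares as LS
def fit(xy,r,x0=(.486,-.238)):
    f=LS(lambda c:np.hypot(*(xy-c).T)-r,x0,loss='soft_l1',f_scale=.0007);return f.x.round(4),abs(f.fun).mean().round(5)
p=manip.get_state()['position'];zr=p[2]-.099
for n in('scene','top'):
    d=load(n);hsv=cv2.cvtColor(d['frame'],cv2.COLOR_BGR2HSV);P=cloud(d);near=np.hypot(P[...,0]-.486,P[...,1]+.238)<.04
    w=((hsv[...,0]>13)&(hsv[...,0]<30)&(hsv[...,1]>130)&(hsv[...,2]>60)&near&(P[...,2]>.068)).astype(np.uint8)
    c=max(cv2.findContours(w,cv2.RETR_EXTERNAL,cv2.CHAIN_APPROX_NONE)[0],key=len)[:,0]
    xy=np.array([ray(d,u,v,.0765)[:2] for u,v in c]);cen=np.array([.486,-.238])
    for _ in range(5):
        r=np.hypot(*(xy-cen).T);k=abs(r-.0217)<.0025;cen,e=fit(xy[k],.0217,cen)
    print(n,'washer',cen,e,k.sum())
    g=d['frame'].max(2);m=(g<75)&near&(P[...,2]>zr-.008)&(P[...,2]<zr+.009)
    v,u=np.nonzero(m);print('ring px',len(u),'z med',np.median(P[m][:,2]).round(4))
    for dz in(-.003,0,.003):
        xy=np.array([ray(d,a,b,zr+dz)[:2] for a,b in zip(u,v)]);print('  z',(zr+dz).round(4),*fit(xy,.01525))
E
python3 meas.py
```

```text
scene washer [ 0.4853 -0.241 ] 0.00088 32
ring px 42 z med 0.1044
  z 0.1014 [ 0.4822 -0.2421] 0.00183
  z 0.1044 [ 0.4864 -0.2391] 0.00176
  z 0.1074 [ 0.4905 -0.2361] 0.00169
top washer [ 0.485  -0.2409] 0.00071 35
ring px 31 z med 0.1052
  z 0.1014 [ 0.4847 -0.2391] 0.00137
  z 0.1044 [ 0.4847 -0.2383] 0.00136
  z 0.1074 [ 0.4846 -0.2375] 0.00135
```

```bash
python3 - <<'E'
from h import *
from meas import fit
cv2.imwrite
for n in('scene','top'):
    d=load(n);im=cv2.imread('pics/%s0.png'%n);hsv=cv2.cvtColor(im,cv2.COLOR_BGR2HSV).astype(int)
    u0,v0=proj(d,[.486,-.238,.085]).astype(int);yy,xx=np.mgrid[:400,:640];near=np.hypot(xx-u0,yy-v0)<20
    w=((hsv[...,0]>13)&(hsv[...,0]<30)&(hsv[...,1]>130)&(hsv[...,2]>60)&near).astype(np.uint8)
    c=max(cv2.findContours(w,0,1)[0],key=len)[:,0]
    xy=np.array([ray(d,u,v,.0765)[:2] for u,v in c]);cen=np.array([.486,-.238])
    for _ in range(5):
        r=np.hypot(*(xy-cen).T);k=abs(r-.0217)<.0025;cen,e=fit(xy[k],.0217,cen)
    print(n,'washer',cen,e,k.sum(),'free',circ(xy[k]))
    a=((hsv[...,1]<70)&(hsv[...,2]>75)&(np.hypot(xx-u0,yy-v0)<(9 if n=='scene' else 7))).astype(np.uint8)
    c=max(cv2.findContours(a,0,1)[0],key=len)[:,0];print(c.min(0),c.max(0))
    if n=='top':
        print('axle free fit at .093',circ(np.array([ray(d,u,v,.093)[:2] for u,v in c])))
    else:
        for k in np.unique(c[:,1]):
            q=c[c[:,1]==k,0];print(k,q.min(),q.max(),end='; ')
        print([proj(d,[.4853,-.2395,z]).round(1).tolist() for z in(.08,.087,.0945)])
E
```

```text
scene washer [ 0.4853 -0.241 ] 0.00088 32
ring px 42 z med 0.1044
  z 0.1014 [ 0.4822 -0.2421] 0.00183
  z 0.1044 [ 0.4864 -0.2391] 0.00176
  z 0.1074 [ 0.4905 -0.2361] 0.00169
top washer [ 0.485  -0.2409] 0.00071 35
ring px 31 z med 0.1052
  z 0.1014 [ 0.4847 -0.2391] 0.00137
  z 0.1044 [ 0.4847 -0.2383] 0.00136
  z 0.1074 [ 0.4846 -0.2375] 0.00135
scene washer [ 0.4844 -0.2408] 0.00103 32 free (array([ 0.48505687, -0.24002366]), np.float64(0.02058057653084049))
[219 154] [232 166]
154 223 227; 155 222 228; 156 221 229; 157 220 230; 158 219 231; 159 219 232; 160 219 232; 161 219 232; 162 219 232; 163 225 232; 164 225 232; 165 226 231; 166 229 230; [[227.1, 163.9], [226.8, 161.0], [226.4, 157.8]]
top washer [ 0.4846 -0.24  ] 0.00088 54 free (array([ 0.4846132 , -0.24001714]), np.float64(0.020838615133466746))
[429 238] [438 247]
axle free fit at .093 (array([ 0.4849248, -0.2375112]), np.float64(0.010078116557856339))
```

The estimates agree to about 1 mm: ring ≈(0.4855,-0.2388), axle ≈(0.4852,-0.2395). I'll shift -0.7 mm in y and go down in small stages, watching the force.

```bash
python3 -m crank '[[0,-0.0007,0.002,0,0,0],[0,-0.0007,0.005,0,0,0],[0,-0.0007,0.008,0,0,0],[0,-0.0007,0.01,0,0,0],[0,-0.0007,0.01,0,0,0],[0,-0.0007,0.01,0,0,0]]' 0 28
python3 -m crank '[[0,0,0.002,0,0,0],[0,0,0.003,0,0,0],[0,0,0.004,0,0,0],[0,0,0.004,0,0,0],[0,0,0.004,0,0,0]]' 0 28
python3 -c "
from h import *
print(manip.get_state()['contact_force'],manip.get_state()['moment'])"
```

```text
clock: 9.12
position: [0.476, -0.2399, 0.1935]
ee_rot: [0.002, 0.062, 0.998, -0.002]
contact_force: [-0.5, 0.3, -2.1]
width: 0.0385
clock: 9.75
position: [0.4761, -0.24, 0.1895]
ee_rot: [0.002, 0.062, 0.998, -0.002]
contact_force: [-0.5, 0.6, -1.2]
width: 0.038
[-0.49527742  0.57638185 -1.22329743] [-0.03756099 -0.05864538  0.02923475]
```

```bash
python3 -m crank '[[0,0,0.001,0,0,0],[0,0,0.002,0,0,0],[0,0,0.003,0,0,0],[0,0,0.004,0,0,0],[0,0,0.004,0,0,0],[0,0,0.004,0,0,0]]' 0 28
python3 look.py s7; python3 meas.py
```

```text
clock: 10.5
position: [0.4761, -0.24, 0.1855]
ee_rot: [0.002, 0.062, 0.998, -0.002]
contact_force: [-0.3, 0.5, -2.2]
width: 0.0383
10.6 [ 0.47610436 -0.23997399  0.18555118] [ 0.00185872  0.06201933  0.99807199 -0.00156725] [-0.25020443  0.83537    -2.07726363] 0.0381409064598871
207 140
418 226
scene washer [ 0.4847 -0.2412] 0.001 28
ring px 66 z med 0.0861
  z 0.0836 [ 0.482  -0.2416] 0.00251
  z 0.0866 [ 0.486  -0.2388] 0.00249
  z 0.0896 [ 0.4899 -0.2359] 0.00248
top washer [ 0.4852 -0.2411] 0.00081 34
ring px 23 z med 0.0864
  z 0.0836 [ 0.4834 -0.24  ] 0.00132
  z 0.0866 [ 0.4833 -0.2392] 0.00131
  z 0.0896 [ 0.4833 -0.2383] 0.00131
```

View pics/s7.png

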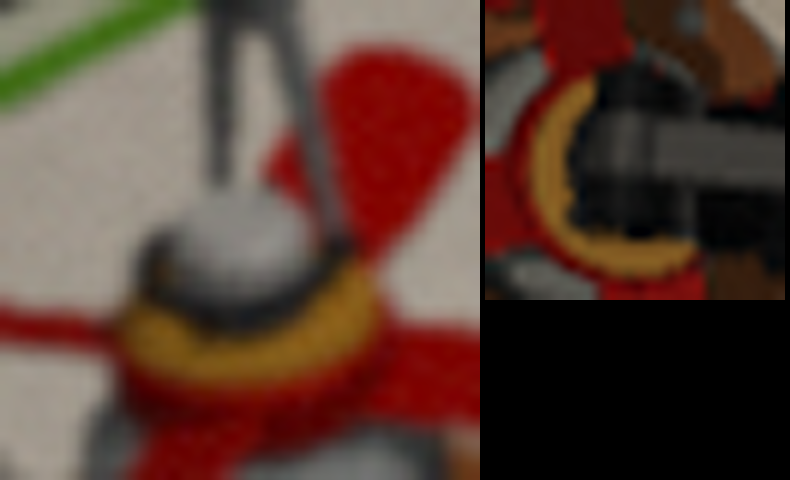

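The ring encircles the axle at about (245,280) in the crop, with the axle top poking through and no contact force. Continuing down.

```bash
python3 -m crank '[[0,0,0.001,0,0,0],[0,0,0.002,0,0,0],[0,0,0.003,0,0,0],[0,0,0.004,0,0,0],[0,0,0.005,0,0,0],[0,0,0.006,0,0,0],[0,0,0.006,0,0,0],[0,0,0.006,0,0,0],[0,0,0.006,0,0,0]]' 0 28
python3 -m crank '[[0,0,0.001,0,0,0],[0,0,0.001,0,0,0],[0,0,0.001,0,0,0],[0,0,0.001,0,0,0]]' 0 28
python3 -m crank '[[0,0,0.001,0,0,0],[0,0,0.001,0,0,0],[0,0,0.001,0,0,0],[0,0,0.001,0,0,0]]' 0 28
```

```text
clock: 11.72
position: [0.4762, -0.24, 0.1796]
ee_rot: [0.002, 0.062, 0.998, -0.002]
contact_force: [0.5, 0.0, -2.1]
width: 0.038
clock: 12.22
position: [0.4762, -0.2401, 0.1786]
ee_rot: [0.002, 0.062, 0.998, -0.002]
contact_force: [0.4, -0.3, -2.1]
width: 0.0383
clock: 12.72
position: [0.4762, -0.2401, 0.1776]
ee_rot: [0.002, 0.062, 0.998, -0.002]
contact_force: [1.0, 0.4, -1.1]
width: 0.0382
```

```bash
for i in 1 2; do python3 -m crank '[[0,0,0.001,0,0,0],[0,0,0.001,0,0,0],[0,0,0.001,0,0,0],[0,0,0.001,0,0,0]]' 0 28; done
```

```text
clock: 13.22
position: [0.4762, -0.2401, 0.177]
ee_rot: [0.002, 0.062, 0.998, -0.002]
contact_force: [-1.3, 0.6, 3.2]
width: 0.0381
clock: 13.72
position: [0.4763, -0.2401, 0.1769]
ee_rot: [0.002, 0.062, 0.998, -0.002]
contact_force: [-1.9, 0.4, 7.7]
width: 0.0379
```

Contact came at the expected height. Net push is about 10 N, since the reading was -2 before. Verifying.

```bash
python3 -m crank '[[0,0,0,0,0,0],[0,0,0,0,0,0]]' 0 28;python3 look.py s8; python3 meas.py
```

```text
clock: 13.98
position: [0.4762, -0.2401, 0.177]
ee_rot: [0.002, 0.062, 0.998, -0.002]
contact_force: [-1.3, 0.7, 3.2]
width: 0.0381
14.075 [ 0.47623794 -0.24008674  0.1769642 ] [ 0.00233211  0.06197995  0.9980729  -0.00188012] [-1.94320771  0.62902709  3.65945465] 0.03802384340306014
207 140
418 226
scene washer [ 0.4819 -0.2407] 0.00101 36
ring px 77 z med 0.0775
  z 0.075 [ 0.4798 -0.2431] 0.00342
  z 0.078 [ 0.4836 -0.2404] 0.00341
  z 0.081 [ 0.4875 -0.2376] 0.00339
top washer [ 0.485  -0.2416] 0.00097 42
ring px 35 z med 0.0777
  z 0.075 [ 0.4859 -0.2401] 0.00368
  z 0.078 [ 0.4858 -0.2392] 0.00364
  z 0.081 [ 0.4858 -0.2384] 0.00359
```

View pics/s8.png

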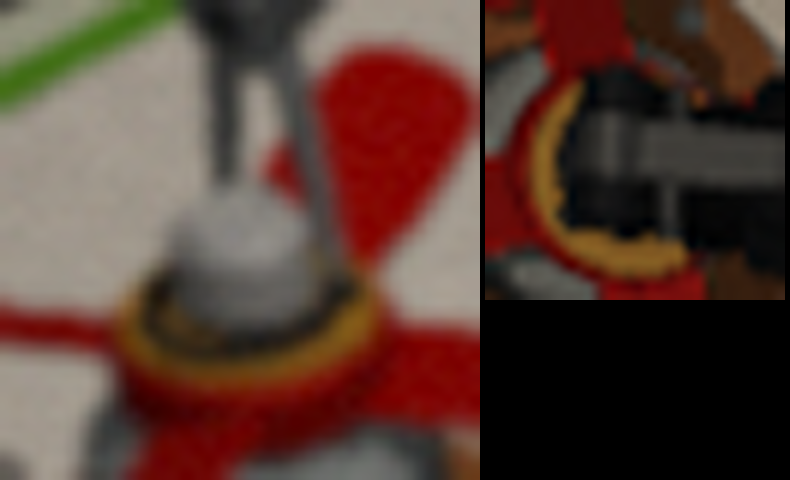

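The dark ring lies on the brass washer around the axle at about (245,310) in the crop. Its z reads 0.0775, as expected, and the axle is clear inside it. Handing in.

```bash
python3 -c "
from h import *
p=manip.get_state();print(p['clock'],p['contact_force'],p['width'],abs(p['qd']).max());print(job.sign_off())"
```

```text
14.075 [-1.94320771  0.62902709  3.65945465] 0.03802384340306014 0.0022435548139119695
the job is handed in; nothing more can be done
None
```

The ring is lying on the brass washer, spread around the groove, and the job is handed in at about 14 s. The gripper still holds the pliers squeezed. I lifted them straight out of the stand, carried them over the axle and lowered the ring in small steps. There was no contact force until it reached the washer.

**Last checks before hand-in:**
- **Height:** both cameras read the ring at 77.5–77.7 mm; the target is 77.5 mm.
- **Squeeze:** the handles measured 38 mm across, so they are at their stop.
- **Push on the washer:** about 5–10 N net of the earlier baseline, allowing for drift in the sensor. The limit is 30 N.
- **Motion:** the arm was essentially still.

**Less certain:**
- **Centring:** camera estimates of the ring and the axle centre scatter by about 2 mm. I relied on the low force and on the axle being visibly clear inside the ring, where a fully spread ring cannot sit more than about 1.5 mm off.
- **Tilt:** I measured the ring as level only while it was in the air, not again once it was seated.
- **Battery, motor and lamp:** I did not re-measure their positions. The carrying path ran well above the motor and lamp and away from the battery, and nothing touched them that I noticed.

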